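# Photograph the underside of a bearing

### The job

Set off the self-timer of the upward-looking inspection camera on the bench by pressing its keys fully down one at a time, letting each come up again: the round key, then the square key, then the narrow bar key. Then pick up the ball bearing (not the plain cup or the flat black seal) and hold it level and still for two seconds with its underside about 10 cm above the middle of the camera's glass, so that its underside can be photographed. The program finishes while still holding it there; leave the other loose things where they are.

Things in the scene. Friction and masses are not known exactly. Their poses are not given: they have to be found in the camera images.
- camera_unit: Inspection camera, a low grey housing fixed to the bench, 160 (x) x 190 (y) x 40 mm high, with a round glass in a black rim (72 mm across, 3 mm proud) in the rear half of its top and a row of three light grey keys along the front of its top. Origin at the centre of its underside, z up, x from the keys towards the glass. The keys sit 48 mm in front of the origin, at y = +58, 0 and -58 mm; which key is at which place varies.
- lens (a point): Centre of the camera's glass, at its upper surface, 43 mm above the bench and 35 mm behind the unit's origin; z up. Hold the bearing's underside about 100 mm above this point.
- key_round_top (a point): Centre of the top face of the round key (25 mm across). At rest it stands 14 mm above the housing's top (54 mm above the bench) and goes down with the key; x and y axes are the camera unit's.
- key_round (a joint): Travel of the round key (25 mm across), m: 0 = up, 0.006 = fully down. It counts as pressed past 0.004 and as up below 0.002. Springs back; it begins to move at about 1 N and is fully down at about 5 N.
- key_square_top (a point): Centre of the top face of the square key (23 x 23 mm). At rest it stands 14 mm above the housing's top (54 mm above the bench) and goes down with the key; x and y axes are the camera unit's.
- key_square (a joint): Travel of the square key (23 x 23 mm), m: 0 = up, 0.006 = fully down. It counts as pressed past 0.004 and as up below 0.002. Springs back; it begins to move at about 1 N and is fully down at about 5 N.
- key_bar_top (a point): Centre of the top face of the narrow bar key (11 mm in x, 36 mm in y). At rest it stands 14 mm above the housing's top (54 mm above the bench) and goes down with the key; x and y axes are the camera unit's.
- key_bar (a joint): Travel of the narrow bar key (11 mm in x, 36 mm in y), m: 0 = up, 0.006 = fully down. It counts as pressed past 0.004 and as up below 0.002. Springs back; it begins to move at about 1 N and is fully down at about 5 N.
- bearing: Ball bearing lying flat on the bench: steel inner and outer ring with a black seal between them and a bore, 62 mm outside diameter, 16 mm high. Origin at the centre of its underside, z up its axis. Can be gripped across its outside from above in any direction.
- bearing_cup: Plain steel bearing cup, one bare ring with a wide opening, 66 mm outside diameter, 18 mm high, lying flat. Origin at the centre of its underside. Leave it alone. Bearing, cup and seal change places between starts; their centres are at least 100 mm apart.
- oil_seal: Flat black oil seal, 68 mm across and 10 mm high, lying flat. Origin at the centre of its underside. Leave it alone.
- spray_can: Spray can standing behind the camera unit, 65 mm across, 194 mm high. Origin at the centre of its underside. Leave it alone.
- tape_roll: Roll of black tape lying flat at the front right, 94 mm across, 24 mm high. Origin at the centre of its underside. Leave it alone.
- bolt: Steel bolt with nut lying near the front edge of the bench, 84 mm long (along its y), 22 mm wide, 26 mm high. Origin at the centre of its underside. Leave it alone.
Mind the look-alikes: they are no part of the job. What is shaped like the bearing but purple or turquoise is not meant.

How it is judged:
On the way, in this order (a step that is already met when the one before it is completed fails the run):
1. the round key is pressed alone, the bearing still lying in its place (value of joint key_round above 0.004 m and value of joint each of key_square, key_bar below 0.002 m and distance of bearing from where it was at the start of the episode below 0.02 m), for 0.05 s.
2. then the square key alone (value of joint key_square above 0.004 m and value of joint each of key_round, key_bar below 0.002 m and distance of bearing from where it was at the start of the episode below 0.02 m), for 0.05 s.
3. then the bar key alone (value of joint key_bar above 0.004 m and value of joint each of key_round, key_square below 0.002 m and distance of bearing from where it was at the start of the episode below 0.02 m), for 0.05 s.
4. then the bearing is held level and still over the glass for 1.5 s (horizontal distance between bearing and lens below 0.025 m and z of bearing in the frame of lens between 0.07 and 0.13 m and angle between bearing's own z axis and vertical below 0.15 rad and linear speed of bearing below 0.015 m/s and angular speed of bearing below 0.15 rad/s and contact force between the fingers and bearing above 2 N and contact force between bearing and camera_unit below 0.1 N and contact force between bearing and bearing_cup below 0.1 N and contact force between bearing and oil_seal below 0.1 N and value of joint each of key_round, key_square, key_bar below 0.002 m), for 1.5 s.
At the end, for the whole second after the job is handed in: The fingers (over 2 N) hold the bearing, free of camera, cup and seal, its underside 70 to 130 mm above the glass, its centre within 25 mm sideways of the glass's centre, its axis within 0.15 rad of vertical, slower than 15 mm/s and 0.15 rad/s, with all keys up (all of step 4); the arm keeps its last pose, push and grip.
It fails at once if two keys are down at the same time (value of joint each of key_round, key_square above 0.004 m or value of joint each of key_round, key_bar above 0.004 m or value of joint each of key_square, key_bar above 0.004 m).
It fails at once if another loose thing is pushed more than 30 mm from its place (distance of any of bearing_cup, oil_seal, spray_can, tape_roll, bolt from where it was at the start of the episode above 0.03 m).
It also fails if it takes over 64 s, if anything falls off the work surface, if the arm or the gripper's body presses on something with over 40 N, if the wrist force passes 120 N, or if a joint passes its speed limit or range.

### The arm

A 7-joint arm with a two-finger parallel gripper is mounted at the origin on a cart in front of the work surface, level with it; the furniture and walls round the work are solid. World frame = base frame: x ahead of the robot, y to its left, z up, the work surface at z = 0. Lengths are in m, angles in rad, forces in N, time in s.
With the tool pointing down it reaches from about 0.4 to 0.875 m from the base axis. Payload 6.5 kg.
Tool frame: the origin (TCP) lies at the very end of the fingers, on their centre line; the grasp point (between the pads) lies 19 mm behind it; z points along the fingers, y is the line along which they close (so a half turn about z gives the same grasp; the last joint's range is limited). The gripper opens to 85 mm and grips with 20 to 120 N. Pads are 22 mm wide; open, the fingers measure 114 mm over their backs; the gripper's body (76 mm by 85 mm) begins 54 mm behind the grasp point. The pads swing forward as they close: fully open they stand 13 mm farther back than shut.
Start: joints at [-1.391, 0.536, -0.004, 1.538, 0.003, 1.067, -0.071], TCP at [0.158, 0.63, 0.231] pointing down, gripper open.
Joint ranges: [-2.7, 2.7], [-0.37, 2.16], [-1.27, 1.26], [0.24, 2.4], [-1.31, 4.45], [0.19, 1.91], [-2.76, 2.76]. Speed limits (rad/s): [2.39, 2.39, 3.14, 3.14, 3.14, 3.14, 3.14].

### API

Orientations are given as a 3x3 rotation matrix whose columns are the frame's x, y, z axes.
In Python, from plant import telemetry, capture, job_done, find_in, tip_of gives the robot as it stands.
- The arm moves only by the tool send_rows, never from a script. Its argument "moves" is a list of rows, each a list of 5 numbers: the closure, from 0 (fully open) to 1 (shut), then the shift along the tool's x, y, z in m, then the turn about the tool's z in rad. A call has 1 to 20 rows; each row is the pose to reach, as a shift and turn from the pose commanded when the call began, along the tool's axes at that moment; what a row does not reach only later rows make up. A row lasts 1/10 s, in which the tool goes at most 50 mm and 8.59 degrees, less where a joint would pass 70% of its speed; a pose out of reach is approached as far as the arm can. A call with a gripper value outside its range is refused whole. The fingers move at their own pace and stop on an object; "grip_force" is the grip in N (left out, the last holds). Time passes only in rows, so rows that repeat a pose let the fingers close. It gives the time, the measured TCP pose, the force, the opening and the grip force at its end, in the units of the state.
- telemetry.read_state(): the state, without advancing time (a new reading comes with each control period).
- capture(name): name is "scene" or "side" or "wrist"; returns a dict with "frame" (384x512x3 uint8, red, green, blue), "depth" (384x512 float32, m along the optical axis (not along the pixel's ray), 0 where there is no reading), "K" (3x3 intrinsics, pixels), "pose" (4x4, takes a point from camera to world coordinates). Camera axes: x right, y up, looking along -z (the intrinsics and any distortion apply to the point x, -y, -z); pixel columns grow to the right and rows downward; lengths in m; the calibration is good to about 2 mm. A picture is of the moment at which its call begins.
- job_done(): hands the job in; it is judged then, once.
Trained networks look in a picture, given as the dict that the camera call returned (one of the last four; its "shot" number tells which), for a name from the list of things; names that differ only in an ending like _2 or _b are one class to them, and where a whole thing is asked for, a point or a joint stands for the part that bears it (a point fixed in the world has none). Each returns a list of dicts, best first, with "p" (0 to 1); they miss things now and then, are a little off and sometimes report something else, mostly with a low value. They report only what shows in the picture. A call takes as long as a camera call. They do not tell look-alikes from the thing itself.
- find_in(query, picture): "extent" ([left, top, width, height] as shares, 0 to 1, of the picture: columns of its width, rows of its height, round what is visible of it).
- tip_of(query, picture): "location" ([row, column] as shares, 0 to 1, of the picture: columns of its width, rows of its height: a listed point, or the origin of a listed thing).
The state is a dict: "time_s": time; "qpos": joint angles; "dq": joint speeds; "effort": joint torques, N m; "ee_pos": TCP position; "tcp_rot": TCP orientation; "contact_force": force on the tool from outside, world axes, zero at the start; "moment": the same for the moment, N m; "grip_width": opening from 0.0 (shut) to 1.0 (fully open); "gripper_force": force on a finger pad.
Only numpy, scipy, OpenCV 4.12 (cv2) and the standard library are available. Lean on these libraries where they do the work, as an engineer would, in place of code of your own. Each camera call takes 0.05 s, during which the arm holds its last target. There are 200 camera calls.

## Working session

There is one attempt and no reset: what is moved stays moved. The work goes in short steps, Python scripts to look and compute and a tool call to move; the robot and the scene stay as the last step left them, time stands still between calls to the robot, and variables do not carry over. Pictures are saved under pics/ and viewed, at most 10 in all, crops included, and the job is handed in when it is done.

Besides the shell and the picture viewer there is one more tool, called after "Call:" by a JSON object that holds its "method" and its "body". send_rows: Moves the arm, as the interface text tells. Its arguments: {"type":"object","properties":{"moves":{"type":"array"},"grip_force":{"type":"number"}},"required":["moves"]}

```bash
mkdir -p pics
cat > h.py <<'E'
import numpy as np, cv2
from plant import telemetry, capture, job_done, find_in, tip_of
def world(pic,row,col,z=None):
    "pixel -> world; from depth, or by meeting plane z"
    K,P=pic["K"],pic["pose"]
    d=np.array([(col-K[0,2])/K[0,0],-(row-K[1,2])/K[1,1],-1.0])
    if z is None:
        r,c=int(round(row)),int(round(col)); w=pic["depth"][max(r-1,0):r+2,max(c-1,0):c+2]; w=w[w>0]
        return P[:3,:3]@(d*np.median(w))+P[:3,3]
    v=P[:3,:3]@d; return P[:3,3]+v*(z-P[2,3])/v[2]
def save(pic,name): cv2.imwrite("pics/"+name,pic["frame"][:,:,::-1])
E
python3 - <<'E'
from h import *
s=telemetry.read_state(); print(s["time_s"],s["ee_pos"],np.round(s["tcp_rot"],3).tolist())
A=capture("scene");B=capture("side")
cv2.imwrite("pics/a.png",np.hstack([A["frame"],B["frame"]])[:,:,::-1]) if 0 else (save(A,"scene.png"),save(B,"side.png"))
for n,p in(("scene",A),("side",B)):
    print(n,p["pose"][:3,3].round(2),p["K"][0,0],p.keys())
    for q in["key_round_top","key_square_top","key_bar_top","lens"]:
        for t in tip_of(q,p)[:2]:
            r,c=t["location"][0]*384,t["location"][1]*512
            print(q,round(t["p"],2),round(r),round(c),world(p,r,c,.043 if q=="lens" else .054).round(3))
    for q in["bearing","bearing_cup","oil_seal","camera_unit"]:
        for t in tip_of(q,p)[:4]:
            r,c=t["location"][0]*384,t["location"][1]*512
            print(q,round(t["p"],2),round(r),round(c),world(p,r,c,0).round(3))
E
```

```text
0.0 [0.15804446 0.62984948 0.2304059 ] [[-0.97, 0.243, -0.0], [0.243, 0.97, -0.002], [-0.0, -0.002, -1.0]]
scene [ 0.03 -1.15  0.66] 399.75237839014005 dict_keys(['frame', 'depth', 'K', 'pose', 'shot'])
key_round_top 0.44 173 204 [0.459 0.179 0.054]
key_square_top 0.35 167 197 [0.451 0.247 0.054]
key_bar_top 0.54 171 216 [0.503 0.172 0.054]
lens 0.79 164 223 [0.562 0.251 0.043]
bearing 0.71 247 285 [ 0.524 -0.317  0.   ]
bearing 0.58 260 255 [ 0.419 -0.333  0.   ]
bearing 0.54 213 212 [ 0.408 -0.034  0.   ]
bearing 0.44 201 217 [0.453 0.037 0.   ]
bearing_cup 0.65 214 250 [ 0.52  -0.094  0.   ]
oil_seal 0.49 165 197 [0.496 0.39  0.   ]
oil_seal 0.43 233 260 [ 0.494 -0.216  0.   ]
camera_unit 0.78 179 214 [0.511 0.224 0.   ]
side [0.3  1.04 0.93] 422.1643332589524 dict_keys(['frame', 'depth', 'K', 'pose', 'shot'])
key_round_top 0.57 251 248 [0.477 0.215 0.054]
key_square_top 0.61 267 250 [0.459 0.272 0.054]
key_bar_top 0.54 236 244 [0.501 0.157 0.054]
lens 0.94 259 220 [0.55  0.251 0.043]
bearing 0.8 224 265 [0.459 0.034 0.   ]
bearing 0.54 163 290 [ 0.431 -0.339  0.   ]
bearing 0.52 210 283 [ 0.414 -0.051  0.   ]
bearing 0.44 163 268 [ 0.517 -0.32   0.   ]
bearing_cup 0.71 203 256 [ 0.509 -0.064  0.   ]
oil_seal 0.68 182 265 [ 0.503 -0.19   0.   ]
oil_seal 0.63 165 267 [ 0.515 -0.306 -0.   ]
camera_unit 0.92 267 232 [ 0.518  0.237 -0.   ]
```

Run:
```python
import cv2
a=cv2.imread("pics/side.png")[140:300,170:330]; b=cv2.imread("pics/scene.png")[140:290,160:320]
cv2.imwrite("pics/crops.png",cv2.hconcat([cv2.resize(a,(400,400),interpolation=2),cv2.resize(b,(400,400),interpolation=2)]))
```

```text
(no output)
```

View pics/crops.png

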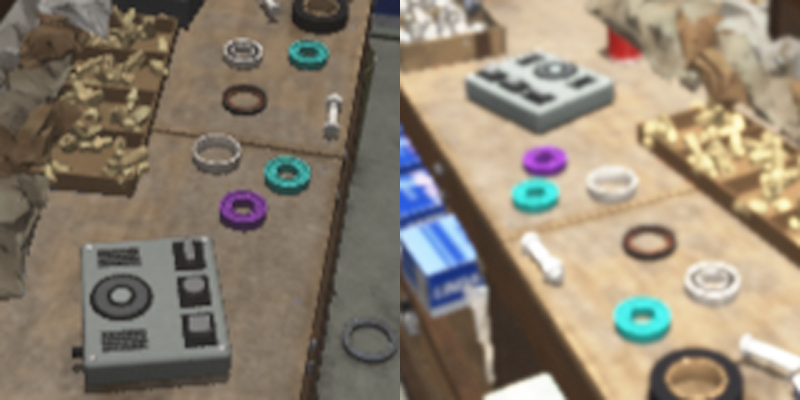

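View pics/side.png

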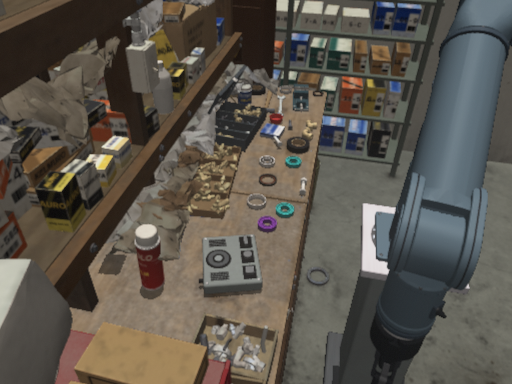

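Candidates in side.png (row, col):
- purple ring (224,267): not meant
- turquoise rings (210,284) and (161,293): not meant
- bare cup (202,256)
- dark seal (182,268)
- steel ring with black seal and bore (161,267): this is the bearing, at about (0.52, -0.32)

The camera's keys look like square near (267,250), round in the middle and bar at the far end. I'll go above the camera unit for a close look.

Call:
{"method": "send_rows", "body": {"moves": [[1, -0.38, -0.33, -0.05, 0], [1, -0.38, -0.33, -0.05, 0], [1, -0.38, -0.33, -0.05, 0], [1, -0.38, -0.33, -0.05, 0], [1, -0.38, -0.33, -0.05, 0], [1, -0.38, -0.33, -0.05, 0], [1, -0.38, -0.33, -0.05, 0], [1, -0.38, -0.33, -0.05, 0], [1, -0.38, -0.33, -0.05, 0], [1, -0.38, -0.33, -0.05, 0], [1, -0.38, -0.33, -0.05, 0], [1, -0.38, -0.33, -0.05, 0], [1, -0.38, -0.33, -0.05, 0], [1, -0.38, -0.33, -0.05, 0]]}}

```text
time_s: 2.3
ee_pos: [0.4454, 0.2196, 0.2811]
tcp_rot: [[-0.971, 0.24, -0.001], [0.24, 0.971, 0.0], [0.001, 0.0, -1.0]]
contact_force: [-0.4, 0.1, -0.5]
grip_width: -0.002
gripper_force: 0.0
```

```bash
cat > look.py <<'E'
from h import *
import sys
s=telemetry.read_state(); print(s["time_s"],s["ee_pos"].round(4) if hasattr(s["ee_pos"],"round") else s["ee_pos"],np.round(s["tcp_rot"],3).tolist(),s["grip_width"])
p=capture("wrist"); save(p,sys.argv[1]); print(p["pose"].round(3).tolist())
H={"lens":.043,"bearing":0.016,"bearing_cup":.018,"oil_seal":.01}
for q in sys.argv[2:]:
    for t in tip_of(q,p)[:3]:
        r,c=t["location"][0]*384,t["location"][1]*512
        print("tip",q,round(t["p"],2),round(r),round(c),world(p,r,c,H.get(q,.054) if q in("lens",) or "top" in q else 0).round(4))
    for t in find_in(q,p)[:3]:
        l,tp,w,h=np.array(t["extent"])*[512,384,512,384]
        print("box",q,round(t["p"],2),np.round([l,tp,w,h]),world(p,tp+h/2,l+w/2,H.get(q,.054)).round(4))
E
python3 look.py w1.png key_round_top key_square_top key_bar_top lens camera_unit
```

```text
2.3 [0.4454 0.2196 0.2811] [[-0.971, 0.24, -0.001], [0.24, 0.971, 0.0], [0.001, 0.0, -1.0]] -0.0022433456546357353
[[0.24, -0.93, -0.277, 0.376], [0.971, 0.23, 0.068, 0.237], [0.0, -0.286, 0.958, 0.423], [0.0, 0.0, 0.0, 1.0]]
tip key_round_top 0.5 188 259 [0.4781 0.2227 0.054 ]
box key_round_top 0.82 [248. 178.  20.  18.] [0.4776 0.2219 0.054 ]
tip key_square_top 0.67 164 297 [0.4589 0.2782 0.054 ]
box key_square_top 0.62 [283. 153.  24.  23.] [0.4579 0.2755 0.054 ]
box key_square_top 0.33 [ 66. 221.  43.  42.] [ 0.498  -0.0369  0.054 ]
tip key_bar_top 0.66 208 223 [0.4946 0.1674 0.054 ]
tip key_bar_top 0.48 232 287 [0.5507 0.2451 0.054 ]
box key_bar_top 0.65 [214. 198.  22.  21.] [0.4972 0.1701 0.054 ]
tip lens 0.63 235 287 [0.562  0.2447 0.043 ]
tip lens 0.46 207 276 [0.5145 0.2391 0.043 ]
box lens 0.96 [191. 128. 163. 135.] [0.4975 0.2378 0.043 ]
tip camera_unit 0.63 207 274 [0.5306 0.236  0.    ]
box camera_unit 0.71 [196. 133. 160. 129.] [0.4974 0.2421 0.054 ]
```

View pics/w1.png

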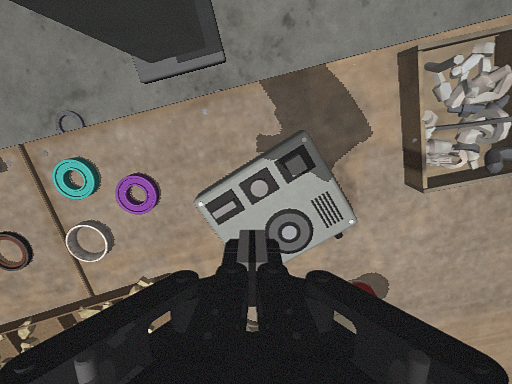

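The close view shows the camera unit yawed about 20°, with the square key at (162,297), round at (188,260), bar at (205,224) and the glass at (232,289). In world coordinates that puts round at (0.478, 0.2225), square at (0.457, 0.2765) and bar at (0.4965, 0.169). I'll press the round key first.

Call:
{"method": "send_rows", "body": {"moves": [[1, -0.031, 0.011, 0.1, 0], [1, -0.031, 0.011, 0.1, 0], [1, -0.031, 0.011, 0.15, 0], [1, -0.031, 0.011, 0.2, 0], [1, -0.031, 0.011, 0.21, 0], [1, -0.031, 0.011, 0.21, 0], [1, -0.031, 0.011, 0.22, 0], [1, -0.031, 0.011, 0.228, 0], [1, -0.031, 0.011, 0.2335, 0], [1, -0.031, 0.011, 0.2335, 0], [1, -0.031, 0.011, 0.2335, 0], [1, -0.031, 0.011, 0.2335, 0]]}}

```text
time_s: 4.05
ee_pos: [0.4803, 0.2217, 0.0487]
tcp_rot: [[-0.97, 0.243, 0.002], [0.243, 0.97, 0.001], [-0.002, 0.002, -1.0]]
contact_force: [1.5, 1.1, 3.2]
grip_width: -0.001
gripper_force: 2.2
```

The round key is down about 5 mm. I'll push a little further, release, and go on to the square key.

Call:
{"method": "send_rows", "body": {"moves": [[1, 0, 0, 0.0015, 0], [1, 0, 0, 0.0015, 0], [1, 0, 0, -0.015, 0], [1, 0, 0, -0.03, 0], [1, 0, 0, -0.03, 0], [1, 0.035, 0.047, -0.03, 0], [1, 0.035, 0.047, -0.03, 0], [1, 0.035, 0.047, -0.03, 0], [1, 0.035, 0.047, -0.02, 0], [1, 0.035, 0.047, -0.01, 0], [1, 0.035, 0.047, -0.004, 0], [1, 0.035, 0.047, 0.0015, 0], [1, 0.035, 0.047, 0.0015, 0], [1, 0.035, 0.047, 0.0015, 0], [1, 0.035, 0.047, 0.0015, 0]]}}

```text
time_s: 5.55
ee_pos: [0.4567, 0.2733, 0.0476]
tcp_rot: [[-0.969, 0.245, -0.001], [0.245, 0.969, -0.001], [0.001, -0.002, -1.0]]
contact_force: [-6.2, -5.8, 24.6]
grip_width: -0.002
gripper_force: 12.7
```

The square key is fully down. Next is the bar key.

Call:
{"method": "send_rows", "body": {"moves": [[1, 0, 0, -0.015, 0], [1, 0, 0, -0.03, 0], [1, 0, 0, -0.035, 0], [1, -0.064, -0.091, -0.035, 0], [1, -0.064, -0.091, -0.035, 0], [1, -0.064, -0.091, -0.035, 0], [1, -0.064, -0.091, -0.035, 0], [1, -0.064, -0.091, -0.035, 0], [1, -0.064, -0.091, -0.02, 0], [1, -0.064, -0.091, -0.01, 0], [1, -0.064, -0.091, -0.005, 0], [1, -0.064, -0.091, -0.001, 0], [1, -0.064, -0.091, -0.001, 0], [1, -0.064, -0.091, -0.001, 0], [1, -0.064, -0.091, -0.001, 0]]}}

```text
time_s: 7.05
ee_pos: [0.4956, 0.173, 0.048]
tcp_rot: [[-0.97, 0.242, -0.002], [0.242, 0.97, 0.001], [0.002, 0.001, -1.0]]
contact_force: [-5.9, 1.7, 11.4]
grip_width: -0.0
gripper_force: 5.2
```

All three keys are pressed. Lifting and going above the bearing.

Call:
{"method": "send_rows", "body": {"moves": [[1, 0, 0, -0.02, 0], [1, 0, 0, -0.06, 0], [1, 0, 0, -0.1, 0], [0, -0.112, -0.47, -0.19, 0], [0, -0.112, -0.47, -0.19, 0], [0, -0.112, -0.47, -0.19, 0], [0, -0.112, -0.47, -0.19, 0], [0, -0.112, -0.47, -0.19, 0], [0, -0.112, -0.47, -0.19, 0], [0, -0.112, -0.47, -0.19, 0], [0, -0.112, -0.47, -0.19, 0], [0, -0.112, -0.47, -0.19, 0], [0, -0.112, -0.47, -0.19, 0], [0, -0.112, -0.47, -0.19, 0], [0, -0.112, -0.47, -0.19, 0], [0, -0.112, -0.47, -0.19, 0], [0, -0.112, -0.47, -0.19, 0]]}}

```text
time_s: 8.75
ee_pos: [0.4914, -0.3098, 0.2369]
tcp_rot: [[-0.971, 0.241, -0.0], [0.241, 0.971, 0.001], [0.001, 0.001, -1.0]]
contact_force: [-0.1, -0.1, 0.0]
grip_width: 0.997
gripper_force: 0.0
```

```bash
python3 look.py w2.png bearing bearing_cup; python3 -c "
from h import *
print(np.round(telemetry.read_state()['qpos'],2))"
```

```text
8.75 [ 0.4914 -0.3098  0.2369] [[-0.971, 0.241, -0.0], [0.241, 0.971, 0.001], [0.001, 0.001, -1.0]] 0.9966382427014199
[[0.24, -0.93, -0.278, 0.421], [0.971, 0.231, 0.067, -0.292], [0.001, -0.286, 0.958, 0.379], [0.0, 0.0, 0.0, 1.0]]
tip bearing 0.89 48 445 [ 0.41   -0.0469  0.    ]
tip bearing 0.79 187 251 [ 0.523  -0.3172  0.    ]
tip bearing 0.71 116 217 [ 0.4202 -0.3384  0.    ]
box bearing 0.97 [419.  16.  62.  61.] [ 0.4098 -0.0509  0.016 ]
box bearing 0.84 [488.  42.  22.  58.] [0.4512 0.0047 0.016 ]
box bearing 0.61 [190.  90.  52.  58.] [ 0.4229 -0.3377  0.016 ]
tip bearing_cup 0.95 135 432 [ 0.5113 -0.069   0.    ]
box bearing_cup 0.9 [406. 109.  61.  53.] [ 0.5096 -0.0726  0.018 ]
[ 0.22  0.43  0.36  1.74 -0.17  1.01  1.96]
```

View pics/w2.png

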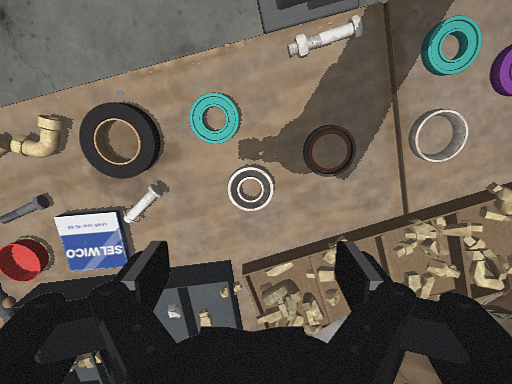

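The bearing is at (188,251): a steel outer and inner ring with a black seal and a bore. The turquoise look-alike is at (117,215), the seal at (150,329) and the cup at (135,438). I'll descend halfway, look once more, and check the choice in a crop.

Call:
{"method": "send_rows", "body": {"moves": [[0, -0.03, 0, 0.05, 0], [0, -0.03, 0, 0.1, 0], [0, -0.03, 0, 0.14, 0], [0, -0.03, 0, 0.14, 0], [0, -0.03, 0, 0.14, 0], [0, -0.03, 0, 0.14, 0]]}}

```text
time_s: 9.6
ee_pos: [0.5216, -0.3204, 0.1003]
tcp_rot: [[-0.97, 0.244, 0.004], [0.244, 0.97, -0.002], [-0.004, -0.001, -1.0]]
contact_force: [0.8, 0.1, -0.0]
grip_width: 1.002
gripper_force: 0.0
```

```bash
python3 look.py w3.png bearing; python3 -c "
import cv2
a=cv2.imread('pics/w3.png'); cv2.imwrite('pics/w3c.png',cv2.resize(a[90:330,130:390],None,fx=2,fy=2))"
```

```text
9.6 [ 0.5216 -0.3204  0.1003] [[-0.97, 0.244, 0.004], [0.244, 0.97, -0.002], [-0.004, -0.001, -1.0]] 1.0024748523212053
[[0.243, -0.928, -0.282, 0.451], [0.97, 0.233, 0.072, -0.302], [-0.001, -0.291, 0.957, 0.242], [0.0, 0.0, 0.0, 1.0]]
tip bearing 0.76 190 252 [ 0.5202 -0.3192  0.    ]
tip bearing 0.6 81 196 [ 0.4214 -0.3408 -0.    ]
box bearing 0.59 [150.  34.  88.  91.] [ 0.4214 -0.3391  0.016 ]
box bearing 0.55 [218. 155.  71.  76.] [ 0.5184 -0.3175  0.016 ]
```

View pics/w3c.png

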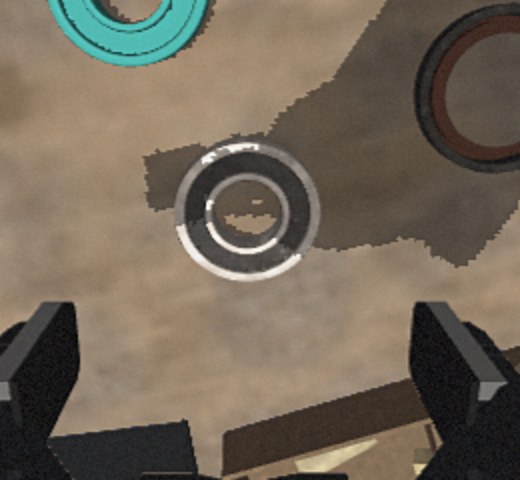

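The crop confirms it: steel rings with a black seal and bore, centred at crop pixel (248,210), world about (0.52, -0.3185). Descending and gripping.

Call:
{"method": "send_rows", "body": {"moves": [[0, 0.002, 0.0015, 0.04, 0], [0, 0.002, 0.0015, 0.07, 0], [0, 0.002, 0.0015, 0.09, 0], [0, 0.002, 0.0015, 0.1, 0], [0, 0.002, 0.0015, 0.103, 0], [0, 0.002, 0.0015, 0.103, 0], [0, 0.002, 0.0015, 0.103, 0], [0.4, 0.002, 0.0015, 0.103, 0], [1, 0.002, 0.0015, 0.103, 0], [1, 0.002, 0.0015, 0.103, 0], [1, 0.002, 0.0015, 0.103, 0], [1, 0.002, 0.0015, 0.103, 0], [1, 0.002, 0.0015, 0.103, 0], [1, 0.002, 0.0015, 0.103, 0]], "grip_force": 50}}

```text
time_s: 11.15
ee_pos: [0.519, -0.3176, -0.0044]
tcp_rot: [[-0.97, 0.243, 0.001], [0.243, 0.97, -0.001], [-0.001, -0.0, -1.0]]
contact_force: [-1.8, 1.8, 8.0]
grip_width: 0.709
gripper_force: 53.1
```

Gripped at an opening of about 60 mm. Lifting, then checking the grasp and the spray can's position.

Call:
{"method": "send_rows", "body": {"moves": [[1, 0, 0, -0.01, 0], [1, 0, 0, -0.03, 0], [1, 0, 0, -0.06, 0], [1, 0, 0, -0.09, 0], [1, 0, 0, -0.12, 0], [1, 0, 0, -0.15, 0], [1, 0, 0, -0.18, 0], [1, 0, 0, -0.21, 0], [1, 0, 0, -0.21, 0], [1, 0, 0, -0.21, 0]]}}

```text
time_s: 12.15
ee_pos: [0.5184, -0.3171, 0.2049]
tcp_rot: [[-0.97, 0.243, 0.001], [0.243, 0.97, -0.0], [-0.001, 0.0, -1.0]]
contact_force: [-0.0, 0.1, -2.1]
grip_width: 0.7
gripper_force: 55.0
```

Run:
```python
from h import *
w=capture("wrist"); save(w,"w4.png"); b=capture("side"); a=capture("scene")
for n,p in(("side",b),("scene",a)):
  for t in tip_of("spray_can",p)[:2]:
    r,c=t["location"][0]*384,t["location"][1]*512; print(n,t["p"],round(r),round(c),world(p,r,c,0).round(3))
  for t in find_in("spray_can",p)[:1]: print(np.array(t["extent"])*[512,384,512,384])
# tallest stuff near lens, from side depth
h,wd=b["depth"].shape; v,u=np.mgrid[:h,:wd]; K=b["K"]; z=b["depth"]
P=np.stack([(u-K[0,2])/K[0,0]*z,-(v-K[1,2])/K[1,1]*z,-z],-1)@b["pose"][:3,:3].T+b["pose"][:3,3]
m=(z>0)&(P[...,0]>.45)&(P[...,0]<.8)&(P[...,1]>.0)&(P[...,1]<.4)&(P[...,2]>.1)
print("high pts",m.sum(),P[m].min(0).round(3),P[m].max(0).round(3))
```

```text
side 0.83 281 153 [0.722 0.338 0.   ]
[135.68   226.2144  28.5184  62.2848]
scene 0.76 164 250 [0.704 0.296 0.   ]
[242.8928 122.1888  13.4144  43.008 ]
high pts 9764 [0.64 0.   0.1 ] [0.8   0.4   0.729]
```

View pics/w4.png

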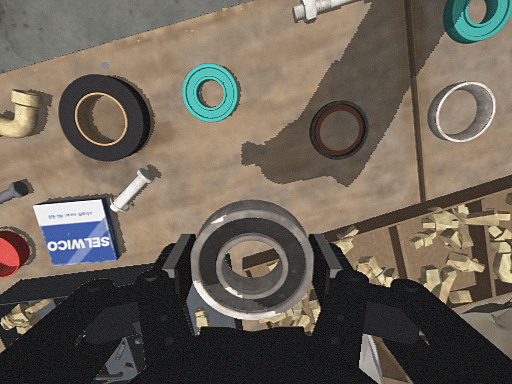

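The bearing sits level between the pads at (262,250), and the other pieces are undisturbed. Carrying it over the glass at about (0.556, 0.251).

Call:
{"method": "send_rows", "body": {"moves": [[1, 0.005, 0.03, 0, 0], [1, 0.013, 0.07, 0, 0], [1, 0.02, 0.11, 0, 0], [1, 0.027, 0.15, 0, 0], [1, 0.034, 0.19, 0, 0], [1, 0.042, 0.23, 0, 0], [1, 0.049, 0.27, 0, 0], [1, 0.056, 0.31, 0, 0], [1, 0.063, 0.35, 0, 0], [1, 0.07, 0.39, 0, 0], [1, 0.078, 0.43, 0, 0], [1, 0.085, 0.47, 0, 0], [1, 0.092, 0.51, 0, 0], [1, 0.099, 0.545, 0, 0], [1, 0.102, 0.56, 0, 0], [1, 0.102, 0.56, 0.01, 0], [1, 0.102, 0.56, 0.03, 0], [1, 0.102, 0.56, 0.05, 0], [1, 0.102, 0.56, 0.065, 0], [1, 0.102, 0.56, 0.065, 0]]}}

```text
time_s: 14.5
ee_pos: [0.5543, 0.2482, 0.1367]
tcp_rot: [[-0.969, 0.245, -0.004], [0.245, 0.969, -0.003], [0.003, -0.004, -1.0]]
contact_force: [-0.9, 0.2, -0.8]
grip_width: 0.7
gripper_force: 55.0
```

Run:
```python
from h import *
b=capture("side"); w=capture("wrist")
for n,p in(("side",b),("wrist",w)):
  for q,z in(("lens",.043),("bearing",.143),("key_round_top",.054),("key_square_top",.054),("key_bar_top",.054)):
    for t in tip_of(q,p)[:1]:
      r,c=t["location"][0]*384,t["location"][1]*512; print(n,q,round(t["p"],2),round(r),round(c),world(p,r,c,z).round(3))
o=cv2.resize(b["frame"][150:320,150:320],(400,400)); cv2.imwrite("pics/w5.png",np.hstack([o,cv2.resize(w["frame"],(400,400))])[:,:,::-1])
```

```text
side lens 0.82 257 219 [0.553 0.247 0.043]
side bearing 0.76 226 265 [0.434 0.194 0.143]
side key_round_top 0.62 252 247 [0.478 0.218 0.054]
side key_square_top 0.61 263 250 [0.462 0.258 0.054]
side key_bar_top 0.55 237 244 [0.501 0.163 0.054]
wrist lens 0.91 196 248 [0.556 0.246 0.043]
wrist bearing 0.8 136 18 [0.47  0.155 0.143]
wrist key_round_top 0.6 113 191 [0.477 0.22  0.054]
wrist key_square_top 0.79 70 258 [0.46  0.278 0.054]
wrist key_bar_top 0.63 154 135 [0.496 0.167 0.054]
```

View pics/w5.png

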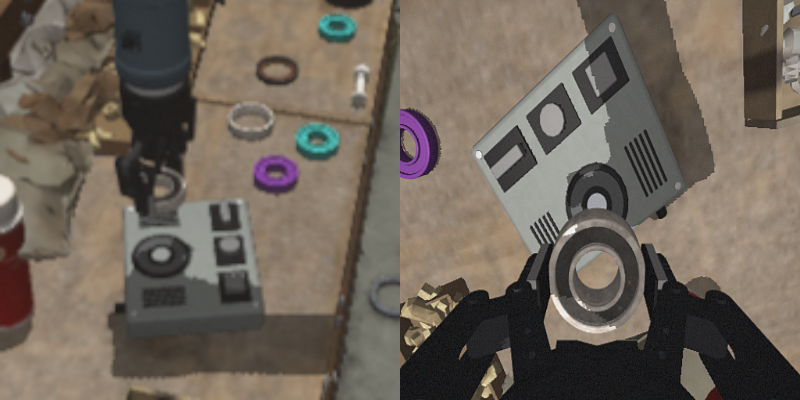

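The bearing is level above the glass, whose centre shows at wrist pixel (196,248), world (0.556, 0.246). The TCP is at (0.554, 0.248), the underside is about 98 mm above the glass, and all keys are up. Holding still.

Call:
{"method": "send_rows", "body": {"moves": [[1, 0, 0, 0, 0], [1, 0, 0, 0, 0], [1, 0, 0, 0, 0], [1, 0, 0, 0, 0], [1, 0, 0, 0, 0], [1, 0, 0, 0, 0], [1, 0, 0, 0, 0], [1, 0, 0, 0, 0], [1, 0, 0, 0, 0], [1, 0, 0, 0, 0], [1, 0, 0, 0, 0], [1, 0, 0, 0, 0], [1, 0, 0, 0, 0], [1, 0, 0, 0, 0], [1, 0, 0, 0, 0], [1, 0, 0, 0, 0], [1, 0, 0, 0, 0], [1, 0, 0, 0, 0], [1, 0, 0, 0, 0], [1, 0, 0, 0, 0]]}}

```text
time_s: 17.1
ee_pos: [0.5557, 0.2508, 0.1393]
tcp_rot: [[-0.97, 0.243, 0.0], [0.243, 0.97, -0.0], [-0.0, -0.0, -1.0]]
contact_force: [0.5, 0.1, -1.5]
grip_width: 0.703
gripper_force: 55.0
```

Call:
{"method": "send_rows", "body": {"moves": [[1, 0, 0, 0, 0], [1, 0, 0, 0, 0], [1, 0, 0, 0, 0], [1, 0, 0, 0, 0], [1, 0, 0, 0, 0]]}}

```text
time_s: 17.6
ee_pos: [0.5557, 0.2508, 0.1393]
tcp_rot: [[-0.97, 0.243, 0.0], [0.243, 0.97, 0.0], [-0.0, 0.0, -1.0]]
contact_force: [0.5, 0.2, -1.2]
grip_width: 0.7
gripper_force: 55.0
```

```bash
python3 -c "
from plant import job_done
print(job_done())"
```

```text
the job is handed in; nothing more can be done
None
```

I pressed the round, square and bar keys in that order, then held the bearing level about 10 cm above the glass for more than 2 s and handed the job in still holding it, at about 18 s of the 64 s; the hand-in returned no verdict.

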